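# Bolt the belt guard, then hold the bearing cover over its screw holes

### The job

We are closing up this polishing headstock after a belt change: first slide the barrel bolt on the belt guard's lid fully home into its keeper. Then pick up the bearing cover from the bench, bring it over the opening on top of the headstock and hold it hovering there, level and about a centimetre above the gasket, with its four holes lined up over the four threaded holes, so that I can start the screws. Finish while still holding it like that - never let it touch the machine, do not let go - and leave the other things on the bench where they are.

Things in the scene. Friction and masses are not known exactly. Their poses are not given: they have to be found in the camera images.
- headstock: Fixed cast polishing headstock, 200 (x) x 180 (y) mm, flat deck 150 mm above the bench; origin at the centre of its underside, z up. Spindle along y with a grey felt wheel (120 mm across, top 158 mm up) reaching to y = -154 mm. On its +y side the belt guard (x +-87, y 90 to 226 mm), its shut lid level with the deck, carrying a barrel bolt that slides along y.
- seat (a point): centre of the rectangular opening (100 x 60 mm) in the deck, at the top of the gasket, 160 mm above the bench. Round it a raised rim 150 (x) x 110 (y) mm with four 6 mm threaded holes at x = +-62, y = +-42 mm. Axes as the headstock's.
- keeper (a point): the bolt's keeper, a steel strap on the deck between guard and rim; this point is the middle of its eye, 11 mm above the deck. Tops of keeper and bolt guides: 22 mm above the deck.
- bolt (a joint): travel of the barrel bolt along the headstock's own -y (from the guard towards the opening), m: 0 drawn back, 0.040 the stop, fully home in the keeper. Starts drawn or partly drawn (0 to 0.014); about 3 N of friction, no spring.
- bolt_knob (a point): centre of the upright round steel knob on the bolt (20 mm across, 22 mm tall, on a 10 mm stem), moving with the bolt; 48 mm above the deck, 198 mm above the bench. The knob's top is 11 mm higher; the guides' and keeper's tops are 26 mm lower. Axes as the headstock's.
- cover_grip (a point): the loose bearing cover, flat on the bench, handle up: aluminium plate 150 (x) x 110 (y) x 6 mm, about 0.4 kg, a 12 mm hole near each corner (x +-62, y +-42 mm), steel bow handle in the middle. This point: centre of the handle's bar (100 mm along x, 14 wide, 10 high), 46 mm above the plate's underside, 35 mm clear below it. z up. Same after half a turn: either way round is right.
- hole0 (a point): centre of the cover's corner hole at (+62, +42) mm in the cover's x, y, at the plate's underside.
- hole1 (a point): centre of the cover's corner hole at (-62, +42) mm in the cover's x, y, at the plate's underside.
- hole2 (a point): centre of the cover's corner hole at (-62, -42) mm in the cover's x, y, at the plate's underside.
- hole3 (a point): centre of the cover's corner hole at (+62, -42) mm in the cover's x, y, at the plate's underside.
- tap0 (a point): mouth of the headstock's threaded hole at (+62, +42) mm in the headstock's x, y, on top of the gasket (160 mm above the bench).
- tap1 (a point): mouth of the headstock's threaded hole at (-62, +42) mm in the headstock's x, y, on top of the gasket (160 mm above the bench).
- tap2 (a point): mouth of the headstock's threaded hole at (-62, -42) mm in the headstock's x, y, on top of the gasket (160 mm above the bench).
- tap3 (a point): mouth of the headstock's threaded hole at (+62, -42) mm in the headstock's x, y, on top of the gasket (160 mm above the bench).
- tumbler: bystander: clear crystal tumbler, 76 mm across, 92 mm tall, standing on the bench; origin at the centre of its underside.
- paste_jar: bystander: white jar of polishing paste, 72 mm across, 75 mm tall; origin at the centre of its underside.
- screw_tray: bystander: small open steel tray, 90 x 60 x 22 mm, with the cover's four screws in it; origin at the centre of its underside.
There are look-alikes about, which are no part of the job. What is shaped like the part that bears cover_grip but brown or yellow is not meant.

How it is judged:
By the outcome, as a careful person would: the job done as asked, in the order asked, and still so for the second after the job is handed in, while the arm keeps its last pose, push and grip.
It also fails if it takes over 58 s, if anything falls off the work surface, if the arm or the gripper's body presses on something with over 40 N, if the wrist force passes 120 N, or if a joint passes its speed limit or range.

### The arm

A 6-joint arm with a two-finger parallel gripper is mounted at the origin on the work surface. World frame = base frame: x ahead of the robot, y to its left, z up, the work surface at z = 0. Lengths are in m, angles in rad, forces in N, time in s.
With the tool pointing down it reaches from about 0.3 to 0.775 m from the base axis. Payload 14.6 kg.
Tool frame: the origin (TCP) lies midway between the tips of the shut fingers; the grasp point (between the pads) lies 19 mm behind it (ctrl.tcp_to_grasp is the distance from the TCP to the grasp point, in m); z points along the fingers, y is the direction in which the jaws open and shut (so a half turn about z gives the same grasp; the last joint's range is limited). The gripper opens to 94 mm and grips with 3 to 60 N. Pads are 16 mm wide; open, the fingers measure 119 mm over their backs; the gripper's body (75 mm by 177 mm) begins 78 mm behind the grasp point.
Start: joints at [1.255, 0.3, 1.521, -0, 1.321, -0.067], TCP at [0.135, 0.533, 0.205] pointing down, gripper open.
Joint ranges: [-3.03, 3.03], [-0.79, 2.21], [0.23, 2.52], [-1.04, 4.18], [0, 3.07], [-2.55, 2.55]. Speed limits (rad/s): [2.22, 2.22, 2.57, 3.14, 3.14, 3.14].

### API

Orientations are given as a unit quaternion [w, x, y, z].
In Python, from rig import ctrl gives the robot as it stands. The module is installed in compiled form; this text tells all that it offers.
- The arm moves only by the tool drive_tool, never from a script. Its argument "deltas" is text: rows parted by semicolons, each of 4 numbers parted by spaces: the shift along the world's x, y, z in mm, then the turn about the world's z in rad. In form: tx ty tz twist; .... A call has 1 to 10 rows; each row shifts and turns the commanded pose from where the row before left it; what a row does not reach is not made up. A row lasts 1/12 s, in which the tool goes at most 41.7 mm and 7.16 degrees, less where a joint would pass 70% of its speed; a pose out of reach is approached as far as the arm can. A call with a gripper value outside its range is refused whole. "claw" is the gripper command: -1 is fully open, 1 is shut, values between are in proportion, set as the call begins (left out, the last holds). The fingers move at their own pace and stop on an object; the grip force is fixed at half the most. Time passes only in rows, so rows that do not move let the fingers close. It gives the time, the measured TCP pose, the force and the opening at its end, in the units of the state.
- ctrl.get_obs(): the state, without advancing time (a new reading comes with each control period).
- ctrl.camera(name): name is "side" or "top"; returns (picture, depth): 480x640x3 uint8, red, green, blue; 480x640 float32, m along the optical axis (not along the pixel's ray), 0 where there is no reading.
- ctrl.camera_model(name): a dict with "K" (3x3 intrinsics, pixels), "rvec" (rotation vector, rad) and "tvec" (3), from world to camera coordinates, as OpenCV has them. Camera axes: x right, y down, z forward; pixel columns grow to the right and rows downward; lengths in m; the calibration is good to about 2 mm. A picture is of the moment at which its call begins. camera_model takes no time and is no camera call.
- ctrl.finish_job(): hands the job in, once; it reports no verdict.
The state is a dict: "time": time; "q": joint angles; "dq": joint speeds; "joint_efforts": joint torques, N m; "tcp_pos": TCP position; "tcp_rot": TCP orientation; "force": force on the tool from outside, world axes, zero at the start; "ft_torque": the same for the moment, N m; "finger_gap": finger opening in m.
Only numpy, scipy, OpenCV 4.12 (cv2) and the standard library are available. Lean on these libraries where they do the work, as an engineer would, in place of code of your own. Each camera call takes 0.05 s, during which the arm holds its last target. There are 200 camera calls.

## Working session

There is one attempt and no reset: what is moved stays moved. The work goes in short steps, Python scripts to look and compute and a tool call to move; the robot and the scene stay as the last step left them, time stands still between calls to the robot, and variables do not carry over. Pictures are saved under pics/ and viewed, about 8 in all and at most 12, crops included, and the job is handed in when it is done.

Besides the shell and the picture viewer there is one more tool, called after "Call:" as a command line: name --argument value ..., lists and objects as JSON in quotes. drive_tool: Moves the arm, as the interface text tells. Its arguments: {"type":"object","properties":{"deltas":{"type":"string"},"claw":{"type":"number"}},"required":["deltas"]}

```bash
mkdir -p pics; cat > h.py <<'E'
import numpy as np, cv2
from rig import ctrl
def grab(n):
    p,d=ctrl.camera(n); np.savez('/tmp/'+n,p=p,d=d); return p,d
def cam(n):
    m=ctrl.camera_model(n); return np.array(m['K']),cv2.Rodrigues(np.array(m['rvec'],float))[0],np.array(m['tvec'],float).ravel()
def at_z(n,u,v,z):
    K,R,t=cam(n); r=R.T@np.linalg.inv(K)@[u,v,1]; c=-R.T@t; return c+r*(z-c[2])/r[2]
def by_d(n,d,u,v):
    K,R,t=cam(n); return R.T@(np.linalg.inv(K)@[u,v,1]*d[int(v),int(u)]-t)
def proj(n,P):
    K,R,t=cam(n); P=np.atleast_2d(P); c=P@R.T+t; c=c@K.T; return c[:,:2]/c[:,2:]
E
python3 - <<'E'
from h import *
for n in('top','side'):
    p,d=grab(n); cv2.imwrite(f'pics/{n}0.png',p[:,:,::-1]); K,R,t=cam(n); print(n,K[0,0],-R.T@t)
print(ctrl.get_obs())
E
```

```text
top 623.266611690201 [ 0.31865382 -0.08857101  1.40028743]
side 435.18266421924244 [ 0.06590489 -0.62872613  0.82634061]
{'time': 0.1, 'q': array([ 1.25540237e+00,  3.00391235e-01,  1.52148687e+00, -1.97204760e-06,
        1.32069310e+00, -6.65888860e-02]), 'dq': array([ 2.52138948e-04, -5.21434250e-04, -1.32538989e-03, -1.11311098e-03,
       -8.52090985e-05, -1.37673192e-03]), 'joint_efforts': array([ 1.03960112e-03, -5.32647014e+01, -3.53279793e+01,  7.10196700e-02,
        2.35724525e-02, -7.41116310e-05]), 'tcp_pos': array([0.1353642 , 0.53285468, 0.20496999]), 'tcp_rot': array([-9.19426482e-05,  1.24081652e-01,  9.92271890e-01, -4.80560982e-04]), 'force': array([ 0.17189149, -0.39426389, -0.40398212]), 'ft_torque': array([-0.07009091,  0.01340593, -0.00449697]), 'finger_gap': 0.09389899832976793}
```

View pics/top0.png

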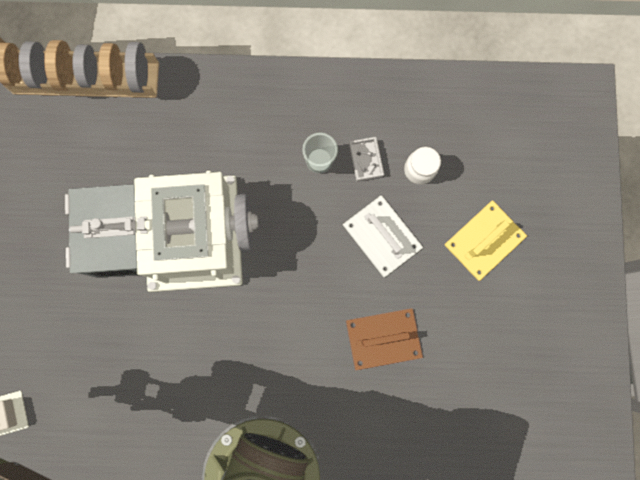

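View pics/side0.png

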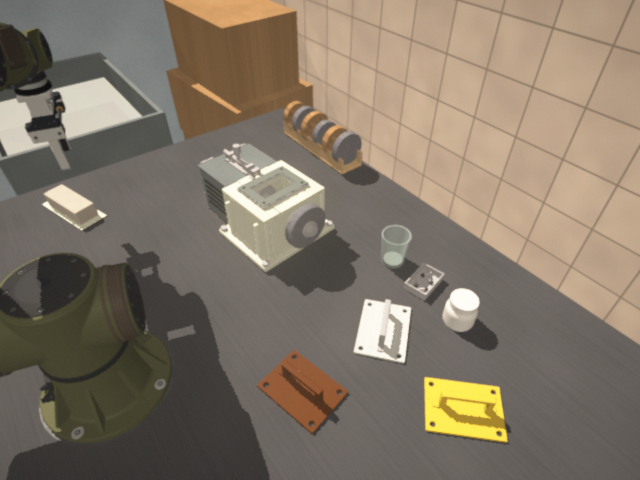

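Top view: the headstock is at (180,225), with the bolt at (70–150,225). The white cover is at (383,236), between the brown and yellow decoys. I'll enlarge the bolt and the cover.

```bash
python3 - <<'E'
from h import *
p=np.load('/tmp/top.npz')['p'][:,:,::-1]
cv2.imwrite('pics/c1.png',cv2.resize(p[165:300,60:260],None,fx=4,fy=4,interpolation=cv2.INTER_CUBIC))
s=np.load('/tmp/side.npz')['p'][:,:,::-1]
a=cv2.resize(p[190:280,335:430],None,fx=4,fy=4,interpolation=cv2.INTER_CUBIC)
b=cv2.resize(s[135:225,195:290],None,fx=4,fy=4,interpolation=cv2.INTER_CUBIC)
cv2.imwrite('pics/c2.png',np.hstack([a,b]))
E
```

```text
(no output)
```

View pics/c1.png

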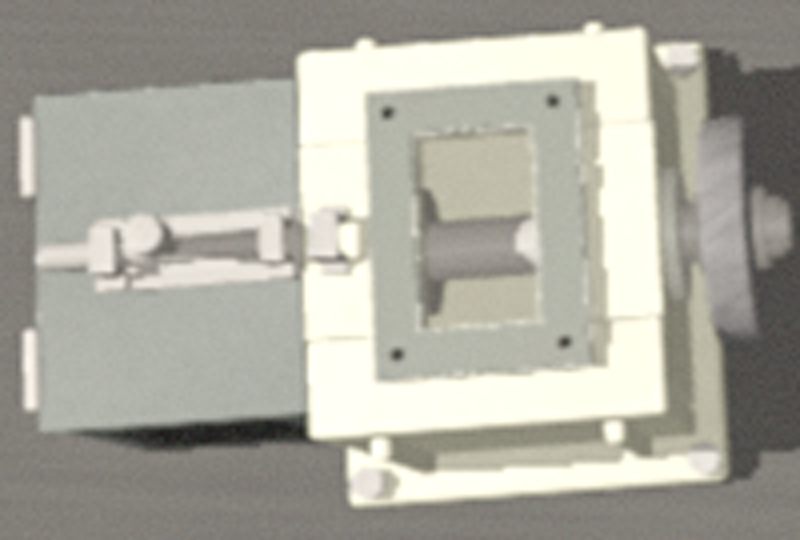

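View pics/c2.png

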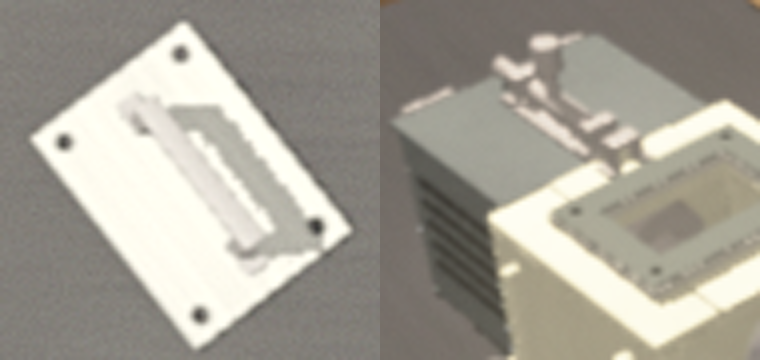

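c1: tap holes at (388,113), (553,101), (565,342) and (397,354); knob top at (147,232); keeper around (330,234). c2: cover holes at (180,54), (64,142), (200,315) and (316,226), with the bar running from (140,108) to (255,240).

```bash
cat >> h.py <<'E'
def fit(W,L):
    W=np.array(W)[:,:2];L=np.array(L,float)
    w=W-W.mean(0);l=L-L.mean(0); a=np.arctan2((l[:,0]*w[:,1]-l[:,1]*w[:,0]).sum(),(l*w).sum())
    R=np.array([[np.cos(a),-np.sin(a)],[np.sin(a),np.cos(a)]]); o=W.mean(0)-R@L.mean(0)
    return o,a,R,np.abs(W-(L@R.T+o)).max()
LT=np.array([(62,42),(-62,42),(-62,-42),(62,-42)])/1000
E
python3 - <<'E'
from h import *
np.set_printoptions(precision=4,suppress=True)
f=lambda x,y,ox,oy:((x+.5)/4-.5+ox,(y+.5)/4-.5+oy)
T=[at_z('top',*f(*q,60,165),.160) for q in [(388,113),(397,354),(565,342),(553,101)]]
o,a,R,e=fit(T,LT);print('seat',o,a,e)
k=at_z('top',*f(147,232,60,165),.209)[:2];print('knob',k,'in hs',R.T@(k-o))
kp=at_z('top',*f(328,233,60,165),.172)[:2];print('keeper',kp,R.T@(kp-o))
C=[at_z('top',*f(*q,335,190),.005) for q in [(180,54),(64,142),(200,315),(316,226)]]
# long side: (64,142)-(200,315)
o2,a2,R2,e2=fit(C,[LT[0],LT[3],LT[2],LT[1]]) ;print('cover',o2,a2,e2)
o2,a2,R2,e2=fit(C,[LT[0],LT[1],LT[2],LT[3]]) ;print('cover',o2,a2,e2)
b=at_z('top',*f((140+255)/2,(108+240)/2,335,190),.051);print('bar',b)
s=proj('side',[[*k,.209]]);print('knob in side crop px',(s-[195,135])*4)
E
```

```text
seat [0.525  0.1781] 0.09995236039738628 0.00019920373712697947
knob [0.51   0.3271] in hs [-0.      0.1497]
keeper [0.5178 0.2493] [-0.      0.0715]
cover [ 0.5301 -0.2511] 0.6773090907165404 0.06538350104106361
cover [ 0.5301 -0.2511] -0.8937538129591136 0.028367449616786278
bar [ 0.5286 -0.2499  0.051 ]
knob in side crop px [[165.5978  39.8283]]
```

Call:
drive_tool --deltas "0 0 30 0; 0 0 30 0; 25 -14 0 -0.08; 25 -14 0 -0.08; 25 -14 0 -0.08; 25 -14 0 -0.08; 25 -14 0 -0.08; 25 -14 0 -0.08; 25 -14 0 -0.08; 25 -14 0 -0.08" --claw -0.1

```text
time: 0.93
tcp_pos: [0.3365, 0.4201, 0.2652]
tcp_rot: [-0.0, 0.432, 0.902, -0.0]
force: [0.2, 1.0, 0.6]
finger_gap: 0.0514
```

Call:
drive_tool --deltas "25 -14 0 -0.08; 25 -14 0 -0.08; 25 -14 0 -0.08; 25 -14 0 -0.08; 25 -14 0 -0.08; 25 -14 0 -0.08; 25 -14 0 -0.08; 0 0 0 0; 0 0 0 0"

```text
time: 1.68
tcp_pos: [0.5111, 0.3222, 0.2646]
tcp_rot: [-0.0, 0.663, 0.748, -0.001]
force: [0.1, 0.1, 0.0]
finger_gap: 0.0515
```

```bash
python3 - <<'E'
from h import *
np.set_printoptions(precision=4,suppress=True)
f=lambda x,y,ox,oy:((x+.5)/4-.5+ox,(y+.5)/4-.5+oy)
C=[at_z('top',*f(*q,335,190),.005) for q in [(180,54),(64,142),(200,315),(316,226)]]
print('cover',fit(C,LT[[3,0,1,2]]))
o=ctrl.get_obs(); print(o['time'],o['tcp_pos'],o['tcp_rot'],o['finger_gap'],o['force'])
x,y=o['tcp_rot'][1:3]; print('jaw yaw',np.arctan2(2*y*y-1,2*x*y))
E
```

```text
cover (array([ 0.5301, -0.2511]), np.float64(0.6770794090467728), array([[ 0.7794, -0.6265],
       [ 0.6265,  0.7794]]), np.float64(0.00030026915184966363))
1.6833 [0.5111 0.3222 0.2646] [-0.0003  0.6633  0.7484 -0.0007] 0.05145898997789627 [0.0533 0.1165 0.0429]
jaw yaw 0.12040443531883378
```

Call:
drive_tool --deltas "-1 5 0 -0.02; 0 0 -25 0; 0 0 -25 0; 0 0 -20 0; 0 0 -14 0; 0 0 0 0; 0 0 0 0"

```text
time: 2.27
tcp_pos: [0.5087, 0.3286, 0.1815]
tcp_rot: [-0.0, 0.67, 0.743, -0.0]
force: [0.3, 0.3, 0.4]
finger_gap: 0.0521
```

Call:
drive_tool --deltas "0 0 0 0; 0 0 0 0; 0 0 0 0; 0 0 0 0; 0 0 0 0; 0 0 0 0" --claw 1

```text
time: 2.77
tcp_pos: [0.5105, 0.3282, 0.1819]
tcp_rot: [0.001, 0.67, 0.742, 0.001]
force: [9.1, 2.0, -0.8]
finger_gap: 0.0194
```

Call:
drive_tool --deltas "1 0 0 0; 0.5 -5 0 0; 0.5 -5 0 0; 0.5 -5 0 0; 0.5 -5 0 0; 0.5 -5 0 0; 0 0 0 0; 0 0 0 0"

```text
time: 3.43
tcp_pos: [0.5132, 0.3018, 0.1819]
tcp_rot: [0.001, 0.67, 0.742, -0.0]
force: [-0.8, -1.9, 7.1]
finger_gap: 0.0194
```

Call:
drive_tool --deltas "0.2 -2 0 0; 0.2 -2 0 0; 0 0 0 0; 0 0 0 0"

```text
time: 3.77
tcp_pos: [0.5136, 0.2983, 0.1819]
tcp_rot: [0.0, 0.67, 0.742, 0.0]
force: [0.4, 0.6, 5.8]
finger_gap: 0.0191
```

Call:
drive_tool --deltas "0.2 -2 0 0; 0.2 -2 0 0; 0 0 0 0; 0 0 0 0"

```text
time: 4.1
tcp_pos: [0.5138, 0.2957, 0.1819]
tcp_rot: [-0.0, 0.67, 0.742, 0.001]
force: [2.1, 10.5, 3.6]
finger_gap: 0.0196
```

Call:
drive_tool --deltas "0.2 -2 0 0; 0.1 -1 0 0; 0 0 0 0; 0 0 0 0"

```text
time: 4.43
tcp_pos: [0.5138, 0.2955, 0.1819]
tcp_rot: [-0.002, 0.67, 0.743, 0.003]
force: [3.0, 30.4, 0.0]
finger_gap: 0.0193
```

Call:
drive_tool --deltas "-0.2 2 0 0; 0 0 0 0; 0 0 0 0"

```text
time: 4.68
tcp_pos: [0.5138, 0.2957, 0.1819]
tcp_rot: [-0.001, 0.67, 0.743, 0.002]
force: [1.4, 16.1, 2.8]
finger_gap: 0.0193
```

Call:
drive_tool --deltas "0 0 0 0; 0 0 0 0; 0 0 0 0; 0 0 0 0; 0 0 25 0; 0 0 30 0; 0 0 30 0; 0 0 30 0" --claw -0.1

```text
time: 5.35
tcp_pos: [0.5136, 0.2935, 0.2976]
tcp_rot: [-0.0, 0.67, 0.742, -0.0]
force: [-0.1, -0.1, -0.1]
finger_gap: 0.0515
```

Call:
drive_tool --deltas "0.5 -27 0 -0.05; 0.5 -27 0 -0.05; 0.5 -27 0 -0.05; 0.5 -27 0 -0.05; 0.5 -27 0 -0.05; 0.5 -27 0 -0.05; 0.5 -27 0 -0.05; 0.5 -27 0 -0.05; 0.5 -27 0 -0.05; 0.5 -27 0 -0.05"

```text
time: 6.18
tcp_pos: [0.5185, 0.0224, 0.2964]
tcp_rot: [0.0, 0.834, 0.552, -0.0]
force: [0.3, 0.3, 0.1]
finger_gap: 0.0514
```

Call:
drive_tool --deltas "1 -27 -10 -0.05; 1 -27 -10 -0.05; 1 -27 -10 -0.05; 1 -27 -10 -0.05; 1 -27 -10 -0.05; 1 -27 -10 -0.05; 1 -27 -10 -0.05; 1 -27 -10 -0.05; 1 -27 -10 -0.05; 1 -27 -10 -0.05"

```text
time: 7.02
tcp_pos: [0.5283, -0.2475, 0.1958]
tcp_rot: [-0.0, 0.944, 0.329, -0.0]
force: [0.3, -0.3, 0.0]
finger_gap: 0.0521
```

Call:
drive_tool --deltas "0 0 -10 0; 0 0 -10 0; 0 0 0 0; 0 0 0 0"

```text
time: 7.35
tcp_pos: [0.5287, -0.2451, 0.1763]
tcp_rot: [-0.0, 0.944, 0.331, -0.0]
force: [-0.8, 0.0, 0.2]
finger_gap: 0.0517
```

```bash
python3 - <<'E'
from h import *
np.set_printoptions(precision=4,suppress=True)
o=ctrl.get_obs(); print(o['time'],o['tcp_pos'],o['finger_gap'],o['force'])
x,y=o['tcp_rot'][1:3]; print('jaw yaw',np.arctan2(2*y*y-1,2*x*y))
p,d=grab('top');s,_=grab('side')
p=p[:,:,::-1];s=s[:,:,::-1]
a=cv2.resize(p[190:270,60:165],None,fx=3.8,fy=3.8,interpolation=cv2.INTER_CUBIC)
b=cv2.resize(s[270:390,320:445],None,fx=2.5,fy=2.5,interpolation=cv2.INTER_CUBIC)[:304]
c=np.zeros((304,800,3),np.uint8);c[:a.shape[0],:399]=a[:,:399];c[:b.shape[0],420:420+b.shape[1]]=b
cv2.imwrite('pics/c3.png',c)
E
```

```text
7.35 [ 0.5287 -0.2451  0.1763] 0.05168667000244801 [-0.8304  0.001   0.2103]
jaw yaw -0.8967112067954254
```

View pics/c3.png

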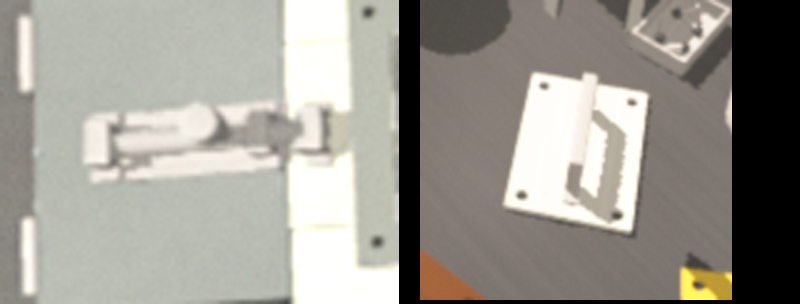

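The knob has moved to c3 (203,122). That is about 17 px or 32.5 mm, which matches the TCP travel, and it stopped firmly at 30 N. The cover and tray are undisturbed. Next is the cover grasp.

Call:
drive_tool --deltas "1 -5.5 0 0.002; 0 0 -30 0; 0 0 -30 0; 0 0 -30 0; 0 0 -25 0; 0 0 -18 0; 0 0 -10 0; 0 0 -6 0; 0 0 0 0; 0 0 0 0"

```text
time: 8.28
tcp_pos: [0.5304, -0.2517, 0.0285]
tcp_rot: [0.001, 0.944, 0.331, 0.0]
force: [0.6, 0.5, 0.1]
finger_gap: 0.052
```

Call:
drive_tool --deltas "0 0 0 0; 0 0 0 0; 0 0 0 0; 0 0 0 0; 0 0 0 0; 0 0 0 0; 0 0 0 0; 0 0 0 0" --claw 1

```text
time: 8.95
tcp_pos: [0.53, -0.2516, 0.0276]
tcp_rot: [0.0, 0.944, 0.331, 0.0]
force: [-0.4, -1.4, 1.3]
finger_gap: 0.0134
```

Call:
drive_tool --deltas "0 0 8 0; 0 0 18 0; 0 0 28 0; 0 0 28 0; 0 0 28 0; 0 0 28 0; 0 0 28 0; 0 0 28 0; 0 0 18 0; 0 0 8 0"

```text
time: 9.78
tcp_pos: [0.53, -0.2515, 0.2504]
tcp_rot: [0.001, 0.944, 0.331, 0.001]
force: [0.1, 0.1, -5.5]
finger_gap: 0.0137
```

Call:
drive_tool --deltas "0 10 0 -0.02; 0 20 0 -0.03; 0 22 0 -0.03; 0 22 0 -0.03; 0 22 0 -0.03; 0 22 0 -0.03; 0 22 0 -0.03; 0 22 0 -0.03; 0 22 0 -0.03; 0 22 0 -0.03"

```text
time: 10.62
tcp_pos: [0.5291, -0.0443, 0.2463]
tcp_rot: [-0.0, 0.982, 0.19, -0.001]
force: [0.2, 0.0, -4.7]
finger_gap: 0.0139
```

Call:
drive_tool --deltas "-0.5 22 0 -0.03; -0.5 22 0 -0.03; -0.5 22 0 -0.03; -0.5 22 0 -0.03; -0.5 22 0 -0.03; -0.5 22 0 -0.03; -0.5 22 0 -0.03; -0.5 22 0 -0.03; -0.5 22 0 -0.03; -0.5 15 0 -0.02"

```text
time: 11.45
tcp_pos: [0.524, 0.1692, 0.2462]
tcp_rot: [0.0, 0.999, 0.047, -0.001]
force: [0.3, 0.4, -5.3]
finger_gap: 0.0136
```

Call:
drive_tool --deltas "0 10 0 0; 0 0 0 0; 0 0 0 0; 0 0 0 0; 0 0 0 0"

```text
time: 11.87
tcp_pos: [0.5249, 0.1767, 0.2473]
tcp_rot: [0.0, 0.999, 0.047, -0.0]
force: [-0.6, -0.8, -5.5]
finger_gap: 0.0138
```

```bash
python3 - <<'E'
from h import *
np.set_printoptions(precision=4,suppress=True)
o=ctrl.get_obs(); print(o['time'],o['tcp_pos'],o['tcp_rot'],o['finger_gap'],o['force'],o['ft_torque'])
x,y=o['tcp_rot'][1:3]; print('jaw yaw',np.arctan2(2*y*y-1,2*x*y))
p,d=grab('top');s,_=grab('side')
p=p[:,:,::-1];s=s[:,:,::-1]
a=cv2.resize(p[165:295,60:260],None,fx=2,fy=2,interpolation=cv2.INTER_CUBIC)
b=cv2.resize(s[60:260,180:380],None,fx=2,fy=2,interpolation=cv2.INTER_CUBIC)
c=np.zeros((400,800,3),np.uint8);c[:260,:400]=a;c[:,400:]=b
cv2.imwrite('pics/c4.png',c)
E
```

```text
11.8667 [0.5249 0.1767 0.2473] [ 0.0001  0.9989  0.0471 -0.0002] 0.0138225580436809 [-0.6408 -0.847  -5.4763] [-0.0325  0.1481 -0.0037]
jaw yaw -1.4766460157783476
```

View pics/c4.png

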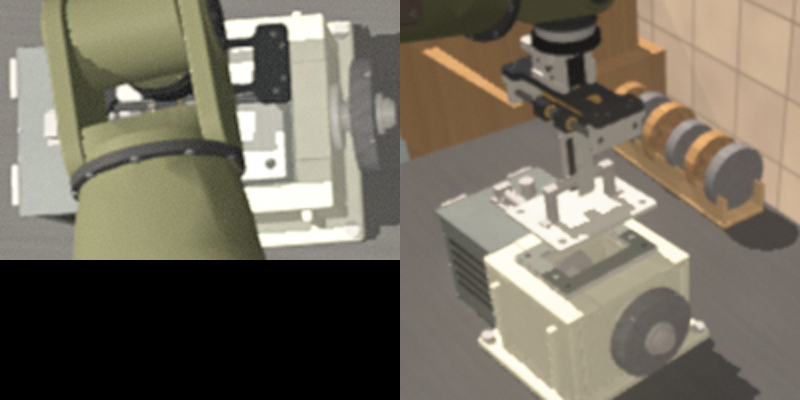

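The side view shows the cover held level above the opening, with the gripper clear of the knob. I'll lower it part way and measure.

Call:
drive_tool --deltas "0 1 -8 0.005; 0 0.4 -12 0; 0 0 -12 0; 0 0 -8 0; 0 0 0 0; 0 0 0 0; 0 0 0 0; 0 0 0 0; 0 0 0 0; 0 0 0 0"

```text
time: 12.8
tcp_pos: [0.5249, 0.179, 0.2078]
tcp_rot: [-0.0, 0.999, 0.05, 0.0]
force: [0.3, -0.6, -5.7]
finger_gap: 0.0138
```

```bash
python3 - <<'E'
from h import *
np.set_printoptions(precision=4,suppress=True)
o=ctrl.get_obs(); print(o['time'],o['tcp_pos'],o['tcp_rot'],o['finger_gap'],o['force'],o['ft_torque'])
x,y=o['tcp_rot'][1:3]; print('jaw yaw',np.arctan2(2*y*y-1,2*x*y))
s,_=grab('side');s=s[:,:,::-1]
cv2.imwrite('pics/c5.png',cv2.resize(s[140:240,215:348],None,fx=6,fy=6,interpolation=cv2.INTER_CUBIC))
E
```

```text
12.8 [0.5249 0.179  0.2078] [-0.      0.9988  0.0499  0.0003] 0.013753219296850036 [ 0.2755 -0.5991 -5.6903] [-0.003   0.1941 -0.0481]
jaw yaw -1.4709322661569366
```

View pics/c5.png

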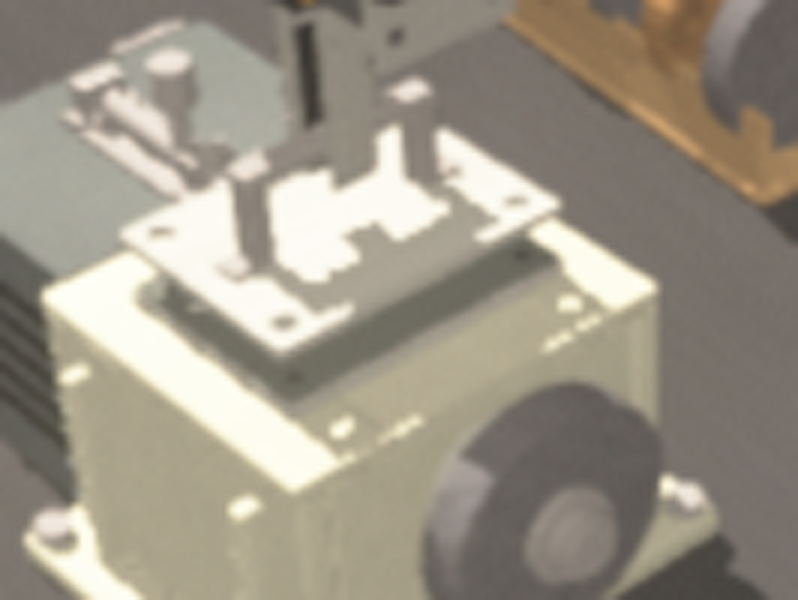

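c5: cover holes at (163,233), (285,322), (517,202) and (455,170); taps 2 and 3 are visible at (293,378) and (523,254).

```bash
cat >> h.py <<'E'
def meas(hp,tp,fx,ox,oy,z):
    f=lambda q:((q[0]+.5)/fx-.5+ox,(q[1]+.5)/fx-.5+oy)
    H=np.array([at_z('side',*f(q),z) for q in hp]);T=np.array([at_z('side',*f(q),.160) for q in tp])
    return H[:,:2],T[:,:2]
E
python3 - <<'E'
from h import *
np.set_printoptions(precision=4,suppress=True)
H,T=meas([(163,233),(285,322),(517,202),(455,170)],[(293,378),(523,254)],6,215,140,.1857)
h=fit(H[:3],LT[[1,2,3]]);t=fit(T,LT[[2,3]]);print(H,T,h,t,sep='\n')
# predicted pixel of all by top-cam seat
o=np.array([.525,.1781]);a=.09995;R=np.array([[np.cos(a),-np.sin(a)],[np.sin(a),np.cos(a)]])
for z in(.16,.1857): print((proj('side',np.c_[LT@R.T+o,[z]*4])-[215,140]+.5)*6-.5)
E
```

```text
[[0.4582 0.2143]
 [0.4662 0.1309]
 [0.5895 0.1431]
 [0.5821 0.179 ]]
[[0.4649 0.1272]
 [0.5897 0.1404]]
(array([0.5238, 0.1787]), np.float64(0.09786736887616221), array([[ 0.9952, -0.0977],
       [ 0.0977,  0.9952]]), np.float64(0.00016553685003956042))
(array([0.5229, 0.1756]), np.float64(0.10586280451668692), array([[ 0.9944, -0.1057],
       [ 0.1057,  0.9944]]), np.float64(0.0007850117628206421))
[[399.226  170.7912]
 [173.3754 282.6704]
 [294.6772 371.9971]
 [522.3972 250.8398]]
[[395.4844 122.0442]
 [165.779  232.9073]
 [288.8023 321.6798]
 [520.4588 201.4627]]
```

Call:
drive_tool --deltas "-0.5 -1 -3 0; 0 -1 -4 0; 0 0 -3 0; 0 0 0 0; 0 0 0 0; 0 0 0 0; 0 0 0 0; 0 0 0 0; 0 0 0 0"

```text
time: 13.6
tcp_pos: [0.5244, 0.177, 0.1975]
tcp_rot: [-0.0, 0.999, 0.05, 0.0]
force: [0.2, -0.3, -5.7]
finger_gap: 0.0135
```

```bash
python3 - <<'E'
from h import *
np.set_printoptions(precision=4,suppress=True)
t=np.mean([ctrl.camera('top')[0] for _ in range(6)],0);s=np.mean([ctrl.camera('side')[0] for _ in range(6)],0)
np.savez('/tmp/f',t=t,s=s)
o=ctrl.get_obs(); print(o['time'],o['tcp_pos'],o['tcp_rot'],o['finger_gap'],o['force'])
a=cv2.resize(np.clip(t[225:265,160:210]*1,0,255),None,fx=8,fy=8,interpolation=cv2.INTER_CUBIC)
b=cv2.resize(s[168:218,235:310],None,fx=8,fy=8,interpolation=cv2.INTER_CUBIC)
b=np.vstack([b,np.zeros((200,600,3))])[:600]
b[420:600,:]=0
c=np.zeros((600,800,3));c[:400,:600]=b[:400]
k=cv2.resize(t[230:260,170:210],None,fx=5,fy=5,interpolation=cv2.INTER_CUBIC)
c[:150,600:]=k
c[420:600,0:330]=cv2.resize(s[165:195,285:340],None,fx=6,fy=6,interpolation=cv2.INTER_CUBIC)
c[420:600,350:650]=cv2.resize(s[165:195,215:265],None,fx=6,fy=6,interpolation=cv2.INTER_CUBIC)
cv2.imwrite('pics/c6.png',np.clip(c,0,255)[:,:,::-1])
E
```

```text
14.2 [0.5243 0.177  0.1974] [-0.      0.9988  0.0499 -0.    ] 0.013353186862993572 [ 0.0872 -0.1995 -4.8022][ WARN:0@14.674] global loadsave.cpp:1063 imwrite_ Unsupported depth image for selected encoder is fallbacked to CV_8U.
```

View pics/c6.png

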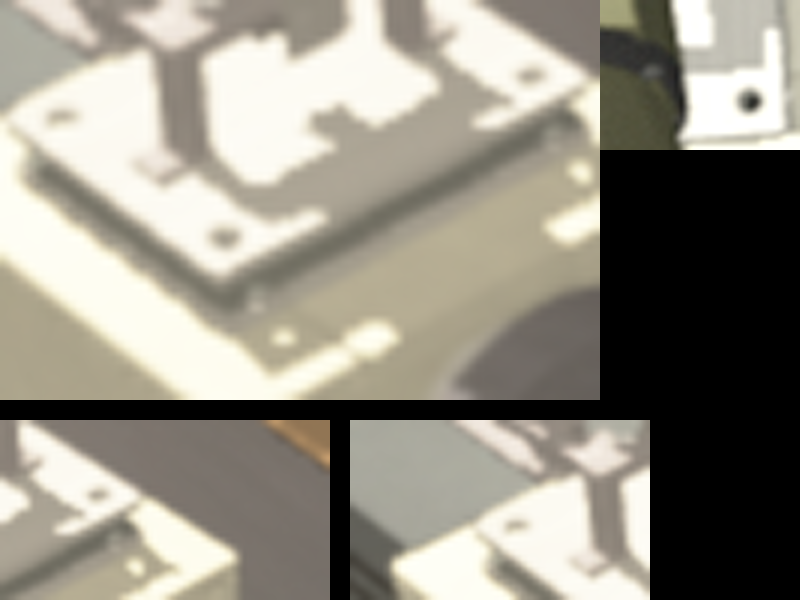

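c6: the top-camera inset shows cover hole 2 at (749,100), apparently with the dark tap inside it. I'll quantify that with dark centroids and a larger enlargement.

```bash
python3 - <<'E'
from h import *
np.set_printoptions(precision=4,suppress=True)
F=np.load('/tmp/f.npz');t=F['t'].mean(2);s=F['s'].mean(2)
print(t[244:256,193:206].astype(int))
t0=np.load('/tmp/top.npz')  # earlier view is with arm; taps were read from first frame
def cen(im,u,v,r):
    u0,v0=round(u),round(v);w=im[v0-r:v0+r+1,u0-r:u0+r+1].astype(float);bg=np.percentile(w,70)
    W=np.clip(bg-w-0.25*(bg-w.min()),0,None);y,x=np.mgrid[v0-r:v0+r+1,u0-r:u0+r+1];return (W*x).sum()/W.sum(),(W*y).sum()/W.sum()
hc=cen(t,199.4,249.6,4);print('top hole2',hc)
for z in(.170,.1755):print(at_z('top',*hc,z)[:2])
o=np.array([.525,.1781]);a=.09995;R=np.array([[np.cos(a),-np.sin(a)],[np.sin(a),np.cos(a)]])
print('tap2 top',LT[2]@R.T+o,'px',proj('top',np.r_[LT[2]@R.T+o,.16]))
f=lambda q:((q[0]+.5)/8-.5+235,(q[1]+.5)/8-.5+168)
P=[cen(s,*f(q),2) for q in [(62,116),(226,237),(530,75)]];print(P)
H=np.array([at_z('side',*q,.1755) for q in P])
print(fit(H,LT[[1,2,3]]))
b=cv2.resize(F['t'][240:260,188:212],None,fx=20,fy=20,interpolation=cv2.INTER_CUBIC)
cv2.imwrite('pics/c7.png',np.clip(b,0,255).astype(np.uint8)[:,:,::-1])
E
```

```text
[[212 210 209 222 248 252 252 252 252 253 254 255 253]
 [253 252 251 252 254 255 255 255 255 255 254 255 253]
 [255 255 254 254 255 254 253 253 255 255 254 255 253]
 [255 255 254 254 253 240 218 217 240 252 254 255 253]
 [255 254 254 252 231 186 151 145 184 235 252 255 253]
 [255 254 253 247 201 140 104  76 112 200 250 255 253]
 [255 254 253 245 195 128  83  43  80 186 248 254 253]
 [255 254 254 251 215 149  94  74 143 221 251 255 253]
 [255 254 254 253 244 209 175 180 219 250 254 255 253]
 [255 254 254 254 254 252 247 250 253 254 254 254 254]
 [255 254 254 254 255 255 254 255 255 255 254 255 254]
 [255 255 255 254 254 254 254 253 254 254 253 253 251]]
top hole2 (np.float64(199.64041143584748), np.float64(249.8492529295904))
[0.4668 0.1306]
[0.4661 0.1296]
tap2 top [0.4675 0.1301] px [[200.76   250.1194]]
[(np.float64(242.13466628400138), np.float64(182.12981919066297)), (np.float64(262.6621019985604), np.float64(197.30339195421706)), (np.float64(300.8563697464322), np.float64(177.0330089177905))]
(array([0.5226, 0.1769]), np.float64(0.09847442739799299), array([[ 0.9952, -0.0983],
       [ 0.0983,  0.9952]]), np.float64(0.0007049869512317231))
```

View pics/c7.png

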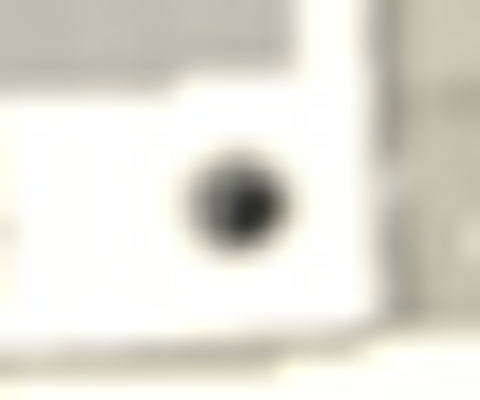

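c7: the dark tap shows inside cover hole 2, whose outline is centred near (240,203); the tap is slightly to the right. I'll refine the tap positions from the unobstructed first frames of both cameras.

```bash
python3 - <<'E'
from h import *
np.set_printoptions(precision=4,suppress=True)
def cen(im,u,v,r):
    u0,v0=round(u),round(v);w=im[v0-r:v0+r+1,u0-r:u0+r+1].astype(float);bg=np.percentile(w,70)
    W=np.clip(bg-w-0.3*(bg-w.min()),0,None);y,x=np.mgrid[v0-r:v0+r+1,u0-r:u0+r+1];return (W*x).sum()/W.sum(),(W*y).sum()/W.sum()
o=np.array([.525,.1781]);a=.09995;R=np.array([[np.cos(a),-np.sin(a)],[np.sin(a),np.cos(a)]])
for n in('top','side'):
    im=cv2.imread(f'pics/{n}0.png').mean(2)
    g=proj(n,np.c_[LT@R.T+o,[.16]*4])+([0,0.7] if n=='side' else 0)
    P=np.array([cen(im,*q,3 if n=='top' else 2) for q in g]);print(n,P-g)
    W=np.array([at_z(n,*q,.16) for q in P]);r=fit(W,LT);print(r[0],r[1],r[3],'tap2',W[2])
    if n=='side':
        for q in P:
            u,v=np.round(q).astype(int);print(im[v-3:v+4,u-3:u+4].astype(int))
E
```

```text
top [[-0.2128 -0.0246]
 [-0.0762  0.0041]
 [-0.0074 -0.0877]
 [-0.0567  0.018 ]]
[0.525  0.1783] 0.10114054690838033 0.00018664721584593646 tap2 [0.4677 0.1301 0.16  ]
side [[-0.172  -0.1373]
 [-0.0416 -0.034 ]
 [-0.1319  0.025 ]
 [-0.0346  0.1259]]
[0.5232 0.1757] 0.09832463664346164 0.000518594238372333 tap2 [0.4657 0.1279 0.16  ]
[[244 241 228 200 192 223 242]
 [215 197 169 157 160 175 209]
 [172 161 140 130 143 159 168]
 [163 155 135 122 136 156 163]
 [163 162 160 159 159 162 163]
 [164 163 160 159 162 162 163]
 [157 160 159 152 156 160 162]]
[[242 229 231 223 198 174 167]
 [241 219 183 172 165 163 165]
 [200 173 160 150 149 158 164]
 [166 162 144 118 119 146 162]
 [160 161 147 129 131 150 163]
 [153 158 160 161 161 164 165]
 [147 152 161 163 163 163 164]]
[[164 164 163 163 163 164 164]
 [165 164 163 163 163 164 165]
 [164 159 149 148 157 164 163]
 [164 147 120 117 145 162 165]
 [163 151 133 133 151 162 159]
 [159 162 162 160 158 155 146]
 [156 164 163 156 147 150 149]]
[[164 163 167 182 212 233 243]
 [163 163 161 163 171 195 225]
 [162 154 144 146 155 166 183]
 [162 142 116 116 143 160 164]
 [162 154 140 140 152 156 150]
 [163 162 160 155 152 142 129]
 [163 163 158 143 139 139 137]]
```

Call:
drive_tool --deltas "0.9 -0.4 0 0.002; 0 0 0 0; 0 0 0 0; 0 0 0 0; 0 0 0 0; 0 0 0 0"

```text
time: 14.7
tcp_pos: [0.5252, 0.1766, 0.1974]
tcp_rot: [-0.0, 0.999, 0.051, 0.0]
force: [-0.0, -0.3, -6.2]
finger_gap: 0.0135
```

```bash
python3 - <<'E'
from h import *
np.set_printoptions(precision=4,suppress=True)
o=ctrl.get_obs(); print(o['time'],o['tcp_pos'],o['tcp_rot'],o['finger_gap'],o['force'],o['ft_torque'],abs(o['dq']).max())
a=.1;R=np.array([[np.cos(a),-np.sin(a)],[np.sin(a),np.cos(a)]])
for n in('side','top'):
    d=np.mean([ctrl.camera(n)[1] for _ in range(5)],0);K,Rc,t=cam(n)
    v,u=np.mgrid[:480,:640];P=(np.stack([u*d,v*d,d],-1).reshape(-1,3)@np.linalg.inv(K).T-t)@Rc
    L=(P[:,:2]-o['tcp_pos'][:2])@R
    m=(d.ravel()>0)&(abs(L[:,0])<.072)&(abs(L[:,1])<.052)&(P[:,2]>.168)&(P[:,2]<.184)
    A=np.c_[L[m],np.ones(m.sum())];z=P[m,2]
    for _ in range(4):
        c=np.linalg.lstsq(A,z,rcond=None)[0];k=abs(z-A@c)<.003;A,z=A[k],z[k]
    print(n,m.sum(),len(z),'slopes x,y deg',np.degrees(c[:2]),'top z',c[2],'x range',A[:,0].min(),A[:,0].max())
    # bystander check
E
```

```text
14.7 [0.5252 0.1766 0.1974] [-0.      0.9987  0.0509  0.    ] 0.013533958255384114 [-0.0424 -0.2678 -6.1874] [ 0.0429  0.168  -0.0156] 0.001440977051454635
side 1042 998 slopes x,y deg [-0.0928  0.0125] top z 0.17485949491036357 x range -0.07197783583703601 0.07169441099971041
top 816 813 slopes x,y deg [ 0.0323 -0.2961] top z 0.17604844366456956 x range -0.07180376546124917 0.07193149772966154
```

```bash
python3 -c "
from h import *
print(ctrl.finish_job())"
```

```text
the job is handed in; nothing more can be done
None
```

The bolt is home and the cover is hovering over the opening, still gripped. I handed the job in at about 15 s on the robot's clock.

- **Bolt:** I gripped the knob and slid the bolt about 32.5 mm along the headstock's -y. It then stopped firmly, with the push rising to about 30 N and no further movement. A picture afterwards showed the knob had moved the same distance. I took the stop from the push; I could not see directly into the keeper.
- **Cover:** I picked up the white cover by its handle and held it over the seat.
    - **Level:** depth plane fits show it level to 0.3° or better.
    - **Height:** the underside is 9–10 mm above the gasket.
    - **Rotation:** it matches the headstock to about 0.003 rad.
- **Hole alignment:** the two cameras disagreed by about 1.5 mm in y and 0.6 mm in x, within their calibration. I made a last correction of (+0.9, -0.4) mm to the mean of the two. I expect the holes to be within about 1 mm, but I did not re-measure the hole alignment after that correction.
- **Forces:** the only load at the wrist is about 6 N downward, roughly the cover's weight and with no sign of contact. The wrist also read a moment of about 0.17 N m that I could not explain, although the cover was level and steady.
- **Other things on the bench:** I planned the paths clear of them and saw no contact in the force readings. I did not take a final picture of them all.

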